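# Lock the bench wheel with its T-key

### The arm

A 7-joint arm with a two-finger parallel gripper is mounted at the origin on the work surface. World frame = base frame: x ahead of the robot, y to its left, z up, the work surface at z = 0. Lengths are in mm, angles in rad, forces in N, time in s.
With the tool pointing down it reaches from about 400 to 875 mm from the base axis. Payload 4.4 kg.
Tool frame: the origin (TCP) lies midway between the tips of the shut fingers; the grasp point (between the pads) lies 19 mm behind it (ctrl.pinch_z is the distance from the TCP to the grasp point, in mm); z points along the fingers, y is the line along which they close (so a half turn about z gives the same grasp; the last joint's range is limited). The gripper opens to 85 mm and grips with 20 to 120 N. Pads are 22 mm wide; open, the fingers measure 114 mm over their backs; the gripper's body (76 mm by 85 mm) begins 54 mm behind the grasp point. The pads swing forward as they close: fully open they stand 13 mm farther back than shut.
Start: joints at [-1.236, 0.628, 0.038, 1.517, -0.027, 0.996, -0.02], TCP at [253.579, 598.511, 231.313] pointing down, gripper open.
Joint ranges: [-3.06, 3.06], [-0.37, 2.12], [-1.25, 1.32], [0.18, 2.47], [-1.1, 4.24], [0.23, 1.98], [-2.94, 2.94]. Speed limits (rad/s): [2.57, 2.57, 3.14, 3.14, 3.14, 3.14, 3.14].

### API

Orientations are given as [roll, pitch, yaw] about the fixed x, y, z axes, in that order (R = Rz(yaw) Ry(pitch) Rx(roll)).
In Python, from cell import read_state, cams, order, ctrl gives the robot as it stands.
- The arm moves only by the tool move_arm, never from a script. Its argument "targets" is text: rows parted by semicolons, each of 7 numbers parted by spaces: the gripper's target within -1 to 1 (fully open at 1, half-way at 0, shut at -1), then the shift along the tool's x, y, z in cm, then the turn, a rotation vector about the tool's x, y, z in degrees. A call has 1 to 5 rows; each row shifts and turns the commanded pose from where the row before left it, along the tool's axes as they then stand; what a row does not reach is not made up. A row lasts 1/12 s, in which the tool goes at most 41.7 mm and 7.16 degrees, less where a joint would pass 70% of its speed; a pose out of reach is approached as far as the arm can. A call with a gripper value outside its range is refused whole. The fingers move at their own pace and stop on an object; the grip force is fixed at half the most. Time passes only in rows, so rows that do not move let the fingers close. It gives the time, the measured TCP pose, the force, the opening and the grip force at its end, in the units of the state.
- read_state(): the state, without advancing time (a new reading comes with each control period).
- cams.get_image(name): name is "scene" or "top" or "wrist"; returns a dict with "color" (400x640x3 uint8, red, green, blue), "fovy" (degrees; the focal length in pixels is half the picture's height over the tangent of half this angle, whatever the lens; pixels are square), "cx", "cy" (the principal point, pixels), "rvec" (rotation vector, rad) and "tvec" (3), from world to camera coordinates, as OpenCV has them. Camera axes: x right, y down, z forward; pixel columns grow to the right and rows downward; lengths in mm; the calibration is good to about 2 mm. A picture is of the moment at which its call begins. There is no depth.
- order.finish_job(): hands the job in; it is judged then, once.
The state is a dict: "clock": time; "qpos": joint angles; "qd": joint speeds; "tau": joint torques, N m; "eef_pos": TCP position; "tool_rot": TCP orientation; "force": force on the tool from outside, world axes, zero at the start; "torque": the same for the moment, N m; "width": finger opening in mm; "gripper_force": force on a finger pad.
Only numpy, scipy, OpenCV 4.12 (cv2) and the standard library are available. Lean on these libraries where they do the work, as an engineer would, in place of code of your own. Each camera call takes 0.05 s, during which the arm holds its last target. There are 200 camera calls.

### The job

Lock the potter's bench wheel: take the T-handled key out of the wooden tool block, lower it into the iron sleeve beside the wheel so that its tongue sits in the slotted screw at the bottom, and turn the screw clockwise (seen from above) as far as its stop. Then let go and leave the key standing upright in the sleeve, its collar down on the rim; do not disturb the round-knobbed piercing tool in the block.

Things in the scene. Friction and masses are not known exactly. Their poses are not given: they have to be found in the camera images.
- key: Loose steel T-key, 0.3 kg, upright in a 48 mm hole of a fixed wooden block 60 high, collar on its top. Origin: on the axis, lower edge of tongue (12 above the bench at the start); z up, x along tongue and bar. Sizes in mm: tongue 32 x 8, 24 high (lowest 8: 5 thick); shaft 14 dia; collar 64 dia, underside 48 above origin; bar 110 x 16 x 16, centre 110 above origin. A half turn gives the same key.
- punch: Bystander: piercing tool in the block's other hole, 140 mm from the key, with the same 64 mm collar but a round dark wooden knob, 38 mm in diameter, on top in place of a bar. Origin on its axis, 48 mm below its collar; knob top 122 mm above it; z up. It must stay where it is.
- slot (a point): Centre of the slot's floor in the brass screw, 11 mm above the bench; z up, x along the slot. Sizes in mm: slot 18 wide between lugs 23 high, ends open; grey iron sleeve around it: outside 72, bore 48, rim 62 above the bench; collar on rim puts the key's origin 3 above this point. The wheel (220 dia, bowl on it 131 high) is 201 away; at screw 0 the slot lies 63 deg clockwise of its direction.
- screw (a joint): Angle of the screw, rad: grows clockwise seen from above. It starts loose at 0 to 0.25; its stop (locked) is at 1.1. It stays where it is left; turning it takes about 0.15 N m. The tongue has up to 0.35 rad of play in the slot either way, so the key may have to turn that much further than the screw.

How it is judged (in metres and radians):
On the way, in this order (a step that is already met when the one before it is completed fails the run):
1. the key's tongue is down in the screw's slot (horizontal distance between key and slot below 0.012 m and z of key in the frame of slot below 0.012 m and angle between key's own z axis and vertical below 0.15 rad), for 0.2 s.
2. the screw is turned to its stop while the key is in it (value of joint screw above 0.95 rad and horizontal distance between key and slot below 0.012 m and z of key in the frame of slot below 0.016 m and angle between key's own z axis and vertical below 0.15 rad), for 0.2 s.
At the end, for the whole second after the job is handed in: The screw is at or near its stop (past 0.95 rad of 1.1), and the key stands at rest in the sleeve: within 8.6 degrees of upright, its axis within 12 mm of the screw's, its origin less than 10 mm above the slot's floor (collar on the rim or within 7 mm of it) (value of joint screw above 0.95 rad and horizontal distance between key and slot below 0.012 m and z of key in the frame of slot below 0.01 m and angle between key's own z axis and vertical below 0.15 rad and linear speed of key below 0.03 m/s); the robot touches nothing.
It fails at once if the piercing tool is moved more than 30 mm or tipped more than 17 degrees (distance of punch from where it was at the start of the episode above 0.03 m or angle between punch's own z axis and vertical above 0.3 rad).
It also fails if it takes over 42 s, if anything falls off the work surface, if the arm or the gripper's body presses on something with over 40 N, if the wrist force passes 120 N, or if a joint passes its speed limit or range.

## Working session

There is one attempt and no reset: what is moved stays moved. The work goes in short steps, Python scripts to look and compute and a tool call to move; the robot and the scene stay as the last step left them, time stands still between calls to the robot, and variables do not carry over. Pictures are saved under pics/ and viewed, at most 10 in all, crops included, and the job is handed in when it is done.

Besides the shell and the picture viewer there is one more tool, called after "Call:" as name(argument=value, ...), one argument or row to a line, values as JSON. move_arm: Moves the arm, as the interface text tells. Its arguments: {"type":"object","properties":{"targets":{"type":"string"}},"required":["targets"]}

```bash
mkdir -p pics
cat > h.py <<'E'
import numpy as np, cv2
from cell import read_state, cams, order, ctrl
def shot(n,f):
    d=cams.get_image(n); cv2.imwrite('pics/'+f+'.png',d['color'][:,:,::-1]); 
    np.savez('pics/'+f+'.npz',**{k:v for k,v in d.items()})
    return d
def KRT(d):
    f=200/np.tan(np.radians(float(d['fovy']))/2)
    K=np.array([[f,0,float(d['cx'])],[0,f,float(d['cy'])],[0,0,1]])
    return K,cv2.Rodrigues(np.array(d['rvec'],float))[0],np.array(d['tvec'],float).ravel()
def pix2z(d,u,v,z):
    K,R,t=KRT(d); c=-R.T@t; r=R.T@np.linalg.solve(K,[u,v,1.]); return c+r*(z-c[2])/r[2]
def proj(d,p):
    K,R,t=KRT(d); q=K@(R@np.array(p,float)+t); return q[:2]/q[2]
E
python3 - <<'E'
from h import *
a=shot('scene','s0');b=shot('top','t0')
for d in (a,b):
    K,R,t=KRT(d);print(K[0,0],-R.T@t,R.T@[0,0,1])
im=np.vstack([a['color'],b['color']])[:,:,::-1]
cv2.imwrite('pics/both0.png',cv2.resize(im,None,fx=.75,fy=.75,interpolation=cv2.INTER_AREA))
print(read_state())
E
```

```text
399.4916721171978 [ 799.42658886 -596.53028537  627.14014773] [-0.34590744  0.65159127 -0.67511248]
428.0893860823001 [466.20404233 -92.41312566 877.97961392] [ 0.0392419   0.02757578 -0.99884916]
{'clock': 0.1, 'qpos': array([-1.23580824,  0.62926534,  0.03842566,  1.51823741, -0.02700241,
        0.99633067, -0.02000818]), 'qd': array([-7.54650668e-04, -1.30005399e-05,  1.96586109e-03, -2.63897949e-03,
        7.36795151e-04, -1.16523236e-03,  1.05110741e-03]), 'tau': array([ 3.43223852e-03, -5.64547098e+01,  1.23076759e+00, -1.93979770e+01,
        1.13229550e-02,  5.39723711e-03, -1.11228769e-05]), 'eef_pos': array([253.33732088, 597.99518889, 230.48291211]), 'tool_rot': array([-3.13986911e+00,  4.38106161e-06,  2.74081122e+00]), 'force': array([-1.12759527,  0.91429444, -0.14425905]), 'torque': array([ 0.03972985, -0.0133102 , -0.00969811]), 'gripper_force': 0.0, 'width': 85.31616901188616}
```

View pics/both0.png

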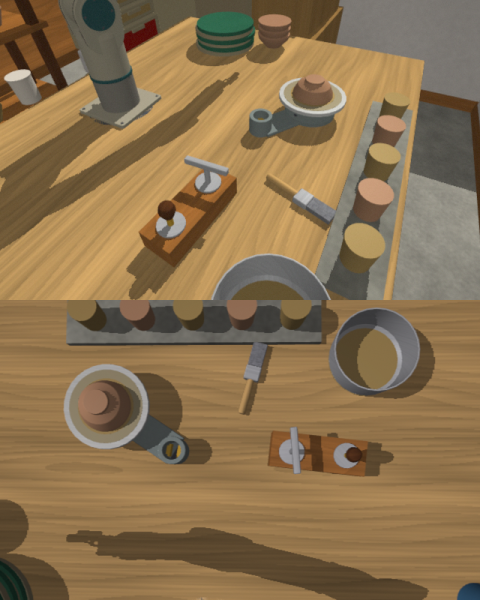

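The top view shows the key at about (390,202) full-resolution px, the punch at (470,206), the sleeve at (230,200) and the wheel at (142,140). I'll enlarge these areas next.

Run:
```python
from h import *
b=cv2.imread('pics/t0.png')
A=cv2.resize(b[160:240,345:505],None,fx=5,fy=5,interpolation=cv2.INTER_CUBIC)
s=cv2.imread('pics/s0.png')
B=np.hstack([cv2.resize(b[170:230,200:260],None,fx=3.2,fy=3.2,interpolation=cv2.INTER_CUBIC),cv2.resize(b[70:210,70:270],None,fx=192/140,fy=192/140)[:192],cv2.resize(s[200:264,230:340],None,fx=3,fy=3)])
B=cv2.copyMakeBorder(B,0,0,0,max(0,800-B.shape[1]),cv2.BORDER_CONSTANT)[:,:800]
print(B.shape)
cv2.imwrite('pics/c1.png',np.vstack([A,B]))
```

```text
(192, 800, 3)
```

View pics/c1.png

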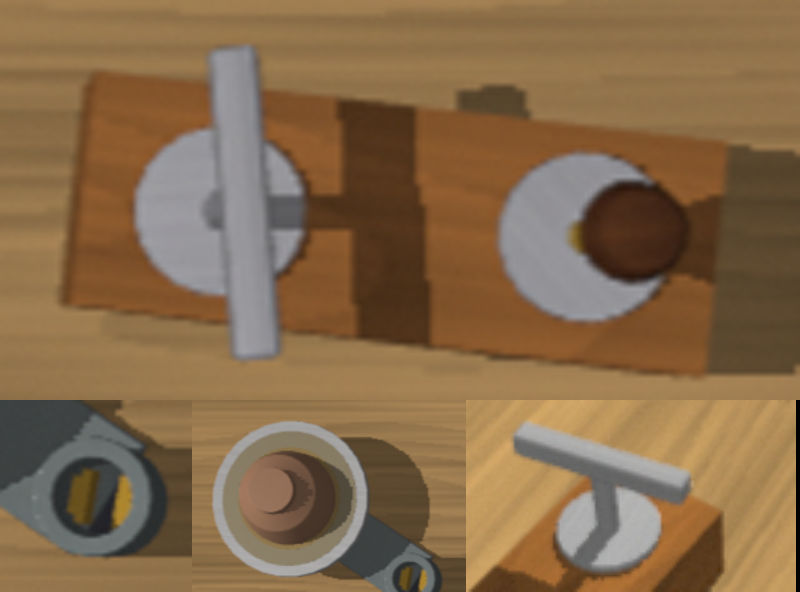

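Run:
```python
from h import *
d=dict(np.load('pics/t0.npz'))
P=lambda u,v,z:np.round(pix2z(d,u,v,z),1)
c5=lambda x,y,z:P(345+x/5,160+y/5,z)
e1=c5(234,49,130);e2=c5(257,355,130)
print('bar',e1,e2,(e1+e2)/2,np.linalg.norm(e1-e2),np.degrees(np.arctan2(*(e2-e1)[1::-1])))
k=c5(220,211,64);p=c5(584,237,64);print('keycollar',k,'punch',p,np.linalg.norm(k-p))
s=P(200+101/3.2,170+99/3.2,62);w=P(141.5,141.5,131);print('sleeve',s,'wheel',w,np.linalg.norm((s-w)[:2]))
v=w-s;a=np.degrees(np.arctan2(v[1],v[0]));print('wheel dir',a,'slot at0',a-63,'slot at .25',a-63-14.3)
R=read_state()['tool_rot'];print(R)
# slot rim in pixels: sleeve lugs tops z=34
f=lambda x,y:P(200+x/3.2,170+(y-400)/3.2,34)
for q in [(80,470),(68,525),(97,470),(94,520),(119,470),(113,525)]:print(q,f(*q))
```

```text
bar [ 558.6 -209.4  130. ] [ 451.9 -217.1  130. ] [ 505.25 -213.25  130.  ] 106.97747426444508 -175.87240829748828
keycollar [ 505.  -214.3   64. ] punch [ 495.7 -350.9   64. ] 136.91621525590017
sleeve [506.6  86.2  62. ] wheel [608.4 233.3 131. ] 178.89005003073814
wheel dir 55.314974766258764 slot at0 -7.685025233741236 slot at .25 -21.985025233741236
[-3.13986911e+00  4.38106161e-06  2.74081122e+00]
(80, 470) [526.  105.6  34. ]
(68, 525) [491.8 112.7  34. ]
(97, 470) [526.  95.  34.]
(94, 520) [494.9  96.5  34. ]
(119, 470) [526.   81.3  34. ]
(113, 525) [491.9  84.6  34. ]
```

The bar is at about (505,-213) with yaw about 4°, the sleeve is near (506,86), and the punch is near (496,-351). I'll go over the sleeve first for a close look on the way.

Call:
move_arm(
  targets="1 -2.9 -2.5 0 0 0 0;1 -2.9 -2.5 0 0 0 0;1 -2.9 -2.5 0 0 0 0;1 -2.9 -2.5 0 0 0 0;1 -2.9 -2.5 0 0 0 0",
)

```text
clock: 0.52
eef_pos: [338.6, 424.9, 231.0]
tool_rot: [-3.141, -0.0, 2.741]
force: [1.0, 0.0, 0.0]
width: 85.2
gripper_force: 0.0
```

Call:
move_arm(
  targets="1 -2.9 -2.5 0 0 0 0;1 -2.9 -2.5 0 0 0 0;1 -2.9 -2.5 0 0 0 0;1 -2.9 -2.5 0 0 0 0;1 -2.9 -2.5 0 0 0 0",
)

```text
clock: 0.93
eef_pos: [423.4, 253.3, 231.2]
tool_rot: [-3.141, -0.0, 2.741]
force: [0.2, 0.7, 0.0]
width: 85.4
gripper_force: 0.0
```

Call:
move_arm(
  targets="1 -2.9 -2.5 0 0 0 0;1 -2.9 -2.5 0 0 0 0;1 -2.9 -2.5 0 0 0 0;1 -2.9 -2.5 0 0 0 0;1 -2.9 -2.5 0 0 0 0",
)

```text
clock: 1.35
eef_pos: [508.0, 81.6, 231.1]
tool_rot: [-3.141, -0.001, 2.741]
force: [0.2, 0.4, 0.5]
width: 85.4
gripper_force: 0.0
```

Run:
```python
from h import *
d=shot('wrist','w1');K,R,t=KRT(d);print(K[0,0],-R.T@t,R.T@[0,0,1]);s=read_state();print(s['clock'],s['eef_pos'],s['tool_rot'],s['qpos'])
print(proj(d,[506,86,62]))
```

```text
352.3445813399042 [446.78885224 108.01276271 374.06298263] [ 0.24461226 -0.10300396 -0.96413434]
1.4 [511.96647936  72.01045408 231.38451219] [-3.13721173  0.0057751   2.72987016] [-0.25905203  0.43837953  0.08577616  1.88902205 -0.04061027  0.81367552
  1.00553209]
[323.30542337 175.63560436]
```

View pics/w1.png

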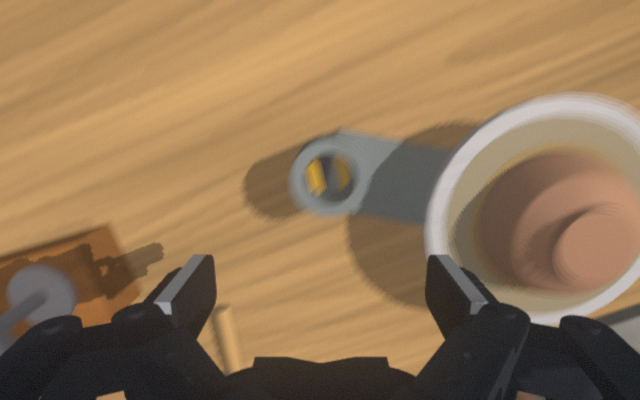

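The sleeve shows at about (326,175), but the frame was blurred by the arm's motion. I'll take it again now the arm is still and crop it.

Run:
```python
from h import *
read_state();d=shot('wrist','w2a');d=shot('wrist','w2');s=read_state();print(s['clock'],s['eef_pos'],s['tool_rot'],s['qpos'])
u,v=proj(d,[506,86,62]);print(u,v);u0=int(u)-60;v0=int(v)-50;print(u0,v0)
cv2.imwrite('pics/w2c.png',cv2.resize(cv2.imread('pics/w2.png')[v0:v0+100,u0:u0+130],None,fx=6,fy=6,interpolation=cv2.INTER_CUBIC))
```

```text
1.5 [508.74991004  79.5328238  231.01192727] [-3.14010264e+00  6.78323222e-04  2.73348875e+00] [-0.26640956  0.43717336  0.07912099  1.8920823  -0.04381234  0.81430302
  0.99808022]
329.0274954216017 169.92588804905137
269 119
```

View pics/w2c.png

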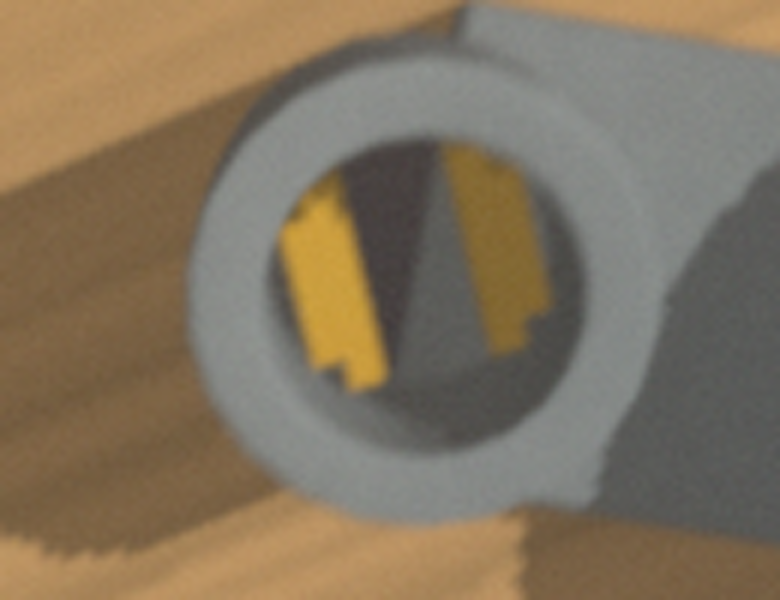

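Run:
```python
from h import *
d=dict(np.load('pics/w2.npz'))
g=lambda x,y,z:pix2z(d,269+x/6,119+y/6,z)
print('rim',g(427,288,62), 'dia',np.linalg.norm(g(190,288,62)-g(662,288,62)),'bore',np.linalg.norm(g(268,292,62)-g(588,292,62)))
for a,b in [((343,195),(388,375)),((445,155),(490,345))]:
  A=g(*a,34);B=g(*b,34);print(A,B,np.degrees(np.arctan2(*(A-B)[1::-1])))
t=dict(np.load('pics/t0.npz'))
for z in (30,60,90):
  w=pix2z(t,141.5,141.5,z);s=g(427,288,62);v=w-s;print(z,w,np.hypot(v[0],v[1]),np.degrees(np.arctan2(v[1],v[0])))
```

```text
rim [507.54562055  96.19049739  62.        ] dia 70.43974185039349 bore 47.78014743949663
[493.4488755  89.0278075  34.       ] [523.5938007   84.08436282  34.        ] 170.68699902456603
[494.09908335 106.51088411  34.        ] [525.64326234 101.36839474  34.        ] 170.74081050879911
30 [627.6168607  277.32612681  30.        ] 217.318243498858 56.4603862941983
60 [621.90636428 264.24541427  60.        ] 203.27526852169342 55.76485893770087
90 [616.19586786 251.16470172  90.        ] 189.26669080392014 54.96623998985398
```

Run:
```python
from h import *
for i in range(3):
  d=shot('wrist','w3');s=read_state();K,R,t=KRT(d);print(s['clock'],s['eef_pos'],s['tool_rot'],-R.T@t)
cv2.imwrite('pics/x.png',d['color'])
im=d['color'].astype(int)
# register shift vs w2
a=cv2.imread('pics/w2.png',0)[110:230,260:400];b=cv2.imread('pics/w3.png',0)
m=cv2.matchTemplate(b,a,cv2.TM_CCOEFF_NORMED);_,sc,_,loc=cv2.minMaxLoc(m);print(sc,loc)
du=loc[0]-260;dv=loc[1]-110
print(pix2z(d,269+427/6+du,119+288/6+dv,62))
A=pix2z(d,269+343/6+du,119+195/6+dv,34);B=pix2z(d,269+388/6+du,119+375/6+dv,34);print(np.degrees(np.arctan2(*(A-B)[1::-1])))
t=dict(np.load('pics/t0.npz'));print('top',proj(t,pix2z(d,269+427/6+du,119+288/6+dv,62)),pix2z(t,229.6,200.9,62))
```

```text
1.55 [507.79864736  82.27294073 230.94343545] [-3.14117084e+00 -7.47342290e-04  2.73748849e+00] [447.60518583 106.56253103 373.86672472]
1.6 [507.29965269  83.90604713 230.95272363] [ 3.14152935e+00 -1.22635158e-03  2.74052051e+00] [446.66102023 108.82267974 373.87826064]
1.65 [507.09178325  84.75995186 231.02686161] [ 3.14132051e+00 -1.27589059e-03  2.74237094e+00] [446.12179088 110.18149969 373.92615626]
0.9864756464958191 (252, 118)
[507.66700112  95.89730338  62.        ]
170.920203905257
top [226.53539097 200.35688124] [506.64201     89.96716754  62.        ]
```

Call:
move_arm(
  targets="1 -1.44 -3.46 0 0 0 0;1 -1.44 -3.46 0 0 0 0;1 -1.44 -3.46 0 0 0 0;1 -1.44 -3.46 0 0 0 0;1 -1.44 -3.46 0 0 0 0",
)

```text
clock: 2.07
eef_pos: [506.4, -103.2, 231.3]
tool_rot: [3.141, -0.0, 2.745]
force: [0.7, -0.8, -0.2]
width: 85.8
gripper_force: 0.0
```

Call:
move_arm(
  targets="1 -1.44 -3.46 0 0 0 0;1 -1.44 -3.46 0 0 0 0;1 -1.44 -3.46 0 0 0 0;1 0 0 0 0 0 -6.8;1 0 0 0 0 0 -6.8",
)

```text
clock: 2.48
eef_pos: [505.7, -217.4, 231.0]
tool_rot: [-3.141, -0.0, 2.982]
force: [-0.4, 1.2, 0.1]
width: 85.7
gripper_force: 0.0
```

Call:
move_arm(
  targets="1 0 0 1 0 0 -6.8;1 0 0 1 0 0 -6.8;1 0 0 0 0 0 0;1 0 0 0 0 0 0",
)

```text
clock: 2.82
eef_pos: [505.9, -214.6, 211.0]
tool_rot: [3.14, -0.001, -3.068]
force: [-0.0, 0.1, 0.6]
width: 85.6
gripper_force: 0.0
```

Run:
```python
from h import *
for i in range(2): d=shot('wrist','w4')
s=read_state();print(s['clock'],s['eef_pos'],s['tool_rot'],s['qpos'])
print(proj(d,[505.5,-216,130]))
```

```text
2.9167 [ 506.39670919 -215.46293523  211.73845144] [-3.14158207e+00  5.60996688e-04 -3.06891096e+00] [ 0.37199327  0.50842197 -0.03051345  1.8206795   0.0201619   0.8122736
  1.97495368]
[318.68497618 205.71830705]
```

View pics/w4.png

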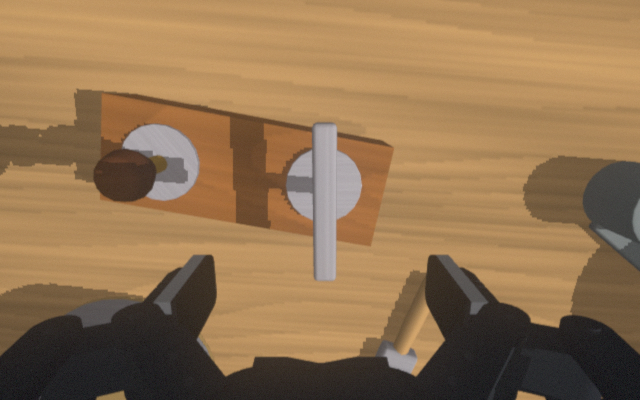

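The bar is seen end to end, from (324,124) to (325,279), nearly parallel to the tool x axis.

Run:
```python
from h import *
d=dict(np.load('pics/w4.npz'))
A=pix2z(d,324,124,130);B=pix2z(d,324.5,279,130);print(A,B,(A+B)/2,np.linalg.norm(A-B),np.degrees(np.arctan2(*(A-B)[1::-1])))
print('collar',pix2z(d,324,185,64),'punch',pix2z(d,160,163,64))
```

```text
[ 452.30630218 -216.50677096  130.        ] [ 558.83927328 -208.05529102  130.        ] [ 505.57278773 -212.28103099  130.        ] 106.86768194360866 -175.46410758287303
collar [ 506.3249883  -211.64296438   64.        ] punch [ 497.55133992 -348.86046773   64.        ]
```

Call:
move_arm(
  targets="1 0 0.3 3.5 0 0 -0.4;1 0 0 3.5 0 0 0;1 0 0 2.5 0 0 0;1 0 0 1.2 0 0 0;1 0 0 0 0 0 0",
)

```text
clock: 3.33
eef_pos: [504.2, -212.2, 102.0]
tool_rot: [3.14, -0.004, -3.061]
force: [0.1, 0.1, 0.2]
width: 85.2
gripper_force: 0.0
```

Call:
move_arm(
  targets="-1 0 0 0 0 0 0;-1 0 0 0 0 0 0;-1 0 0 0 0 0 0;-1 0 0 0 0 0 0;-1 0 0 0 0 0 0",
)

```text
clock: 3.75
eef_pos: [506.2, -213.5, 105.3]
tool_rot: [-3.141, 0.002, -3.061]
force: [0.5, -0.6, -0.4]
width: 25.6
gripper_force: 0.0
```

Call:
move_arm(
  targets="-1 0 0 0 0 0 0;-1 0 0 0 0 0 0;-1 0 0 0 0 0 0;-1 0 0 0 0 0 0;-1 0 0 0 0 0 0",
)

```text
clock: 4.17
eef_pos: [506.0, -212.9, 105.0]
tool_rot: [3.141, 0.001, -3.06]
force: [-2.0, 1.8, 6.4]
width: 14.8
gripper_force: 60.1
```

The bar is gripped at 14.8 mm width. Next is the lift, the move to the sleeve and the yaw alignment.

Call:
move_arm(
  targets="-1 0 0 -1.5 0 0 0;-1 0 0 -2.5 0 0 0;-1 0 0 -2.5 0 0 0;-1 0 0 -2.5 0 0 0;-1 0 0 0 0 0 0",
)

```text
clock: 4.58
eef_pos: [508.0, -214.5, 198.1]
tool_rot: [-3.138, 0.007, -3.061]
force: [2.0, -1.1, -4.5]
width: 14.9
gripper_force: 59.4
```

Call:
move_arm(
  targets="-1 -0.26 1.5 0 0 0 0;-1 -0.26 3 0 0 0 0;-1 -0.26 3 0 0 0 0;-1 -0.26 3 0 0 0 0;-1 -0.26 3 0 0 0 0",
)

```text
clock: 5.0
eef_pos: [506.3, -76.5, 192.8]
tool_rot: [3.141, -0.003, -3.061]
force: [0.3, 0.1, -5.4]
width: 14.7
gripper_force: 59.3
```

Call:
move_arm(
  targets="-1 -0.26 3 0 0 0 0;-1 -0.26 3 0 0 0 0;-1 -0.26 3 0 0 0 0;-1 -0.26 3 0 0 0 0;-1 -0.26 3 0 0 0 0",
)

```text
clock: 5.42
eef_pos: [507.2, 73.9, 192.8]
tool_rot: [-3.141, -0.003, -3.061]
force: [-0.1, 0.1, -4.9]
width: 15.1
gripper_force: 59.3
```

Call:
move_arm(
  targets="-1 -0.06 2.24 0 0 0 0;-1 0 0 0 0 0 4.7;-1 0 0 0 0 0 4.7;-1 0 0 0 0 0 4.6;-1 0 0 0 0 0 0",
)

```text
clock: 5.83
eef_pos: [506.2, 95.1, 192.8]
tool_rot: [-3.14, -0.002, 2.977]
force: [-0.1, 0.2, -5.2]
width: 14.9
gripper_force: 59.4
```

Run:
```python
from h import *
for i in range(3): d=shot('wrist','w5')
s=read_state();print(s['clock'],s['eef_pos'],s['tool_rot'],s['force'],s['width'])
b=shot('scene','s5')
u,v=map(int,proj(b,[507,95,100]));t=shot('top','t5');x,y=map(int,proj(t,[507,95,62]))
C=lambda f,u,v:cv2.resize(cv2.imread(f)[v-50:v+50,max(u-65,0):max(u-65,0)+130],(390,300),interpolation=cv2.INTER_CUBIC)
print(u,v,x,y)
cv2.imwrite('pics/m5.png',np.vstack([np.hstack([C('pics/s5.png',u,v),C('pics/t5.png',x,y)]),np.hstack([cv2.resize(cv2.imread('pics/w5.png'),(390,244)),cv2.resize(cv2.imread('pics/w5.png')[140:265,220:420],(390,244))])]))
```

```text
5.9833 [506.73963039  95.02754515 193.47073339] [-3.14086477e+00 -1.43471730e-03  2.98014035e+00] [-0.36538087  0.62163957 -3.40079264] 14.95455294841598
347 139 226 200
```

View pics/m5.png

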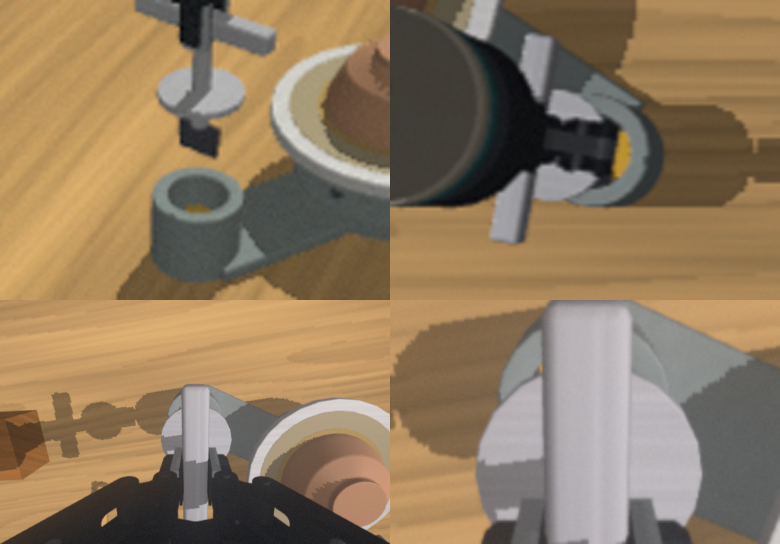

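The key hangs upright and centred over the sleeve in both the scene and wrist views. Lowering it in stages.

Call:
move_arm(
  targets="-1 0 0 2.5 0 0 0;-1 0 0 2 0 0 0;-1 0 0 1.5 0 0 0;-1 0 0 0.5 0 0 0;-1 0 0 0 0 0 0",
)

```text
clock: 6.5
eef_pos: [506.4, 94.9, 128.1]
tool_rot: [-3.141, -0.003, 2.978]
force: [0.3, 0.0, -3.8]
width: 15.0
gripper_force: 59.3
```

Call:
move_arm(
  targets="-1 0 0 0.5 0 0 0;-1 0 0 0.5 0 0 0;-1 0 0 0.5 0 0 0;-1 0 0 0 0 0 0;-1 0 0 0 0 0 0",
)

```text
clock: 6.92
eef_pos: [507.2, 95.3, 114.3]
tool_rot: [-3.142, -0.0, 2.978]
force: [-0.5, -0.2, -5.2]
width: 14.8
gripper_force: 59.3
```

Call:
move_arm(
  targets="-1 0 0 0.3 0 0 0;-1 0 0 0.2 0 0 0;-1 0 0 0.1 0 0 0;-1 0 0 0 0 0 0;-1 0 0 0 0 0 0",
)

```text
clock: 7.33
eef_pos: [507.3, 95.2, 108.3]
tool_rot: [-3.142, -0.0, 2.978]
force: [-0.0, 0.3, -5.4]
width: 14.6
gripper_force: 59.4
```

Call:
move_arm(
  targets="-1 0 0 0 0 0 5;-1 0 0 0 0 0 5;-1 0 0 0 0 0 5;-1 0 0 0 0 0 5;-1 0 0 0 0 0 5",
)

```text
clock: 7.75
eef_pos: [506.1, 93.9, 108.3]
tool_rot: [-3.139, -0.001, 2.538]
force: [-1.5, -2.8, -2.8]
width: 14.8
gripper_force: 59.7
```

Call:
move_arm(
  targets="-1 0 0 0 0 0 5;-1 0 0 0 0 0 5;-1 0 0 0 0 0 5;-1 0 0 0 0 0 5;-1 0 0 0 0 0 5",
)

```text
clock: 8.17
eef_pos: [506.2, 94.8, 108.3]
tool_rot: [-3.14, -0.001, 2.102]
force: [-1.0, -0.1, -3.6]
width: 14.9
gripper_force: 59.6
```

Call:
move_arm(
  targets="-1 0 0 0 0 0 5;-1 0 0 0 0 0 5;-1 0 0 0 0 0 5;-1 0 0 0 0 0 4;-1 0 0 0 0 0 0",
)

```text
clock: 8.58
eef_pos: [506.7, 95.4, 108.3]
tool_rot: [-3.14, -0.0, 1.773]
force: [-1.7, -0.1, -2.9]
width: 14.9
gripper_force: 59.6
```

Run:
```python
from h import *
s=read_state();print(s)
```

```text
{'clock': 8.5833, 'qpos': array([-0.48227666,  0.65429355,  0.36536286,  2.00803746, -0.42603691,
        0.55420078,  0.38329249]), 'qd': array([ 0.01645059, -0.00535759, -0.02034042, -0.00312579,  0.02753987,
       -0.00617577,  0.07318455]), 'tau': array([ -0.2083595 , -49.24859047,   5.75701207, -12.58646518,
        -0.37579344,  -0.51050294,  -0.58355816]), 'eef_pos': array([506.66007718,  95.41652012, 108.28552936]), 'tool_rot': array([-3.14034063e+00, -6.09717291e-05,  1.77309330e+00]), 'force': array([-1.72150963, -0.12404209, -2.8816422 ]), 'torque': array([-0.08724789,  0.46015189,  0.09620853]), 'gripper_force': 59.61240828037262, 'width': 14.903716833926055}
```

Call:
move_arm(
  targets="-1 0 0 0 0 0 3;-1 0 0 0 0 0 3;-1 0 0 0 0 0 3;-1 0 0 0 0 0 2;-1 0 0 0 0 0 0",
)

```text
clock: 9.0
eef_pos: [506.9, 95.6, 108.3]
tool_rot: [-3.141, -0.0, 1.583]
force: [-1.6, 0.8, -3.9]
width: 14.8
gripper_force: 59.6
```

Run:
```python
from h import *
s=read_state();print(s['torque'],s['tool_rot'],s['tau'][6])
```

```text
[0.14800729 0.35401254 0.13705143] [-3.14081190e+00 -3.44295350e-04  1.58297421e+00] -0.36721975542604923
```

Call:
move_arm(
  targets="-1 0 0 0 0 0 2;-1 0 0 0 0 0 2;-1 0 0 0 0 0 1;-1 0 0 0 0 0 0;-1 0 0 0 0 0 0",
)

```text
clock: 9.42
eef_pos: [507.1, 95.5, 108.3]
tool_rot: [-3.141, -0.0, 1.496]
force: [-1.5, 0.7, -2.4]
width: 14.9
gripper_force: 60.0
```

Run:
```python
from h import *
s=read_state();print(s['torque'],s['tool_rot'],s['tau'][6])
```

```text
[0.24326295 0.53117238 0.76289622] [-3.14107262e+00 -2.52798496e-05  1.49620842e+00] -0.7610682025551796
```

The torque rose to 0.76 N m at yaw 86°, close to the predicted 90°, so the stop is reached. I'll unwind slightly, lower the last millimetre and release.

Call:
move_arm(
  targets="-1 0 0 0 0 0 0;-1 0 0 0 0 0 0;-1 0 0 0 0 0 -3;-1 0 0 0.1 0 0 -1;-1 0 0 0 0 0 0",
)

```text
clock: 9.83
eef_pos: [507.3, 95.0, 107.3]
tool_rot: [3.142, -0.0, 1.563]
force: [-1.9, 1.0, -2.5]
width: 14.9
gripper_force: 59.7
```

Call:
move_arm(
  targets="-0.8 0 0 0 0 0 0;-0.6 0 0 0 0 0 0;-0.2 0 0 0 0 0 0;0.3 0 0 0 0 0 0;1 0 0 0 0 0 0",
)

```text
clock: 10.25
eef_pos: [508.2, 95.0, 107.7]
tool_rot: [3.14, 0.0, 1.564]
force: [0.1, -0.0, -0.7]
width: 52.6
gripper_force: 0.0
```

Call:
move_arm(
  targets="1 0 0 0 0 0 0;1 0 0 0 0 0 0;1 0 0 0 0 0 0;1 0 0 -1 0 0 0;1 0 0 -2 0 0 0",
)

```text
clock: 10.67
eef_pos: [505.8, 95.0, 136.5]
tool_rot: [-3.137, 0.001, 1.564]
force: [0.4, -0.2, -1.1]
width: 85.5
gripper_force: 0.0
```

Call:
move_arm(
  targets="1 0 0 -3 0 0 0;1 0 0 -3 0 0 0;1 0 0 -3 0 0 0;1 0 0 0 0 0 0;1 0 0 0 0 0 0",
)

```text
clock: 11.08
eef_pos: [508.4, 95.4, 229.5]
tool_rot: [3.137, -0.001, 1.565]
force: [-0.3, 0.6, -0.3]
width: 85.7
gripper_force: 0.0
```

Run:
```python
from h import *
d=shot('wrist','w6');b=shot('scene','s6');s=read_state();print(s['clock'],s['eef_pos'],s['width'],s['force'])
u,v=map(int,proj(b,[507,95,80]))
# expected marks: bar centre axis at z=132 top, collar
print(proj(d,[507,95.5,132]),proj(d,[507,95.5,66]))
cv2.imwrite('pics/m6.png',np.hstack([cv2.resize(cv2.imread('pics/s6.png')[v-50:v+50,u-65:u+65],(390,300),interpolation=cv2.INTER_CUBIC),cv2.resize(cv2.imread('pics/w6.png'),(400,250),interpolation=cv2.INTER_AREA)[:,:].copy() if 0 else cv2.copyMakeBorder(cv2.resize(cv2.imread('pics/w6.png'),(400,250)),0,50,0,0,cv2.BORDER_CONSTANT)]))
```

```text
11.1833 [506.69264133  95.37804621 227.12811627] 85.20936439821267 [-0.26634137  1.14920942 -0.20663304]
[316.74326075 201.84391085] [317.20016535 181.85851667]
```

View pics/m6.png

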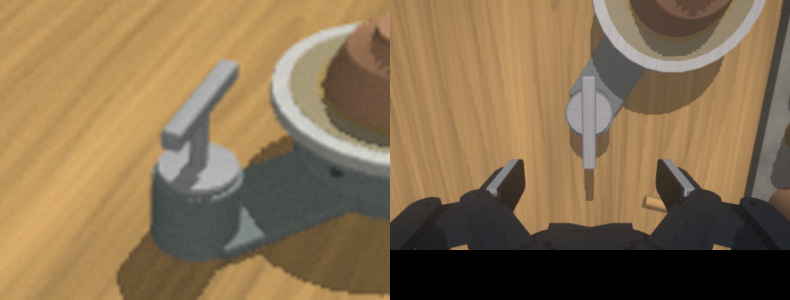

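The key stands upright with its collar on the rim, and the gripper is clear and open.

```bash
python3 -c "
from h import *
print(order.finish_job())"
```

```text
the job is handed in; nothing more can be done
None
```

I handed the job in at about 11 s: the screw was turned until the torque jumped at the expected stop angle, and the key was left standing upright with its collar on the rim. The arm never went near the piercing tool; the hand-in returned no verdict.

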